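# Close the glass offcut box with its hook-in lid

### The job

Close the green glass offcut box with the aluminium lid that is lying on the sloping wooden rest: with the lid tilted, hook its orange tongue under the steel lip at the robot's end of the box, then swing the other end down until the brass spring catch snaps over it and the lid lies flat and fully home. Work by feel and gently, without forcing it, then let go of it, and leave the other things on the table where they are.

Things in the scene. Friction and masses are not known exactly. Their poses are not given: they have to be found in the camera images.
- lid: Loose lid, about 130 to 220 g: aluminium plate 130 (x) x 110 (y) x 4 mm; orange tongue at its -x end, 16 long, 70 wide, 4 mm thick, flush with the underside; black grip rib across the middle of the top. Origin: centre of the plate's underside; tongue ends at x = -81, far edge at x = +65 mm; z out of the top. Starts on the rest, tilted 25 degrees, tongue low and towards the robot.
- lid_grip (a point): Middle of the black grip rib, 28 mm above the lid's underside; axes as the lid's. The rib is 12 mm thick (x), 60 mm long (y) and rises from 4 to 40 mm above the underside. A grasp across its thickness closes along the lid's x.
- tongue_tip (a point): Middle of the tongue's end edge, on the underside, (-81, 0, 0) mm in the lid's frame.
- lid_far (a point): Middle of the lid's far edge, on the underside, (65, 0, 0) mm in the lid's frame.
- case: Offcut box: a fixed black base, 214 (x) x 139 x 20 mm, and in it a green frame, 166 x 123 mm, holding lip, ledge and catch. Origin: under the base, on the table; x from lip end to catch end, z up. The frame stands anywhere within 16 mm of mid travel along x (clamped: it does not give): this pose does not show where; see or feel it. x values given for frame parts are for mid travel.
- slot (a point): Middle of the mouth under the steel lip at mid travel, (-71.5, 0, 57.5) mm in the box's frame; axes as the box's. The lip covers 11 mm, from a back stop at x = -82.5 mm; its underside is 65, its top 70 mm up (15 mm gap over the ledge). Cheeks leave 75 mm of width for the 70 mm tongue. Lip and catch post let the lid in only if tilted some 21 to 36 degrees, tongue low.
- seat (a point): Where the lid's origin comes to lie when home, at mid travel: (0, 0, 50) mm in the box's frame. The ledge is 50 mm up, in a rim 56 mm high; the recess is 115 mm wide and runs from the back stop (x = -82.5) to the far wall (x = +67 mm): 2.5 mm free each side, 3.5 mm along x. Behind the far wall a steel post 44 mm wide, 106 mm high, 18 mm deep holds the catch.
- catch (a joint): Sprung brass catch in the post: wedge nose 24 mm wide, reaching to x = 60.5 mm (6.5 mm in front of the far wall), flat underside 55.5 mm up, sloping face to 72.5 mm up. 0 = out; grows (m) as pushed back, at most 0.010; spring 2.2 N + 300 N/m. The far edge coming down pushes it back (about 5 to 12 N of push at the rib); then it springs back to 0 over the lid.
- rest: Plywood lid rest, fixed, 165 x 110 mm, top face sloping 25 degrees, low end (with a 6 mm high ledge that stops the tongue) towards the robot. Origin: centre of its underside, on the table; x points to its high end. The lid's origin is 55 mm above the table, over the rest's origin.
- plier: Bystander: steel breaker-grozer plier with blue handles, 195 x 50 x 23 mm. Origin under its middle.
- oil_pot: Bystander: white ceramic cutter oil pot with brass cap, 46 mm across, 54 mm high. Origin: centre of its underside.
- teardrop: Bystander: violet glass teardrop, 65 x 36 x 8 mm, lying flat. Origin on its underside, near the round end.
- opal_disc: Bystander: yellow opal glass disc, 130 mm across, 5 mm thick, on the grey turntable. Origin: centre of its underside, 24 mm above the table.
- cutter: Bystander: green pencil glass cutter, 140 x 11 x 11 mm. Origin under its middle.
- turntable: Bystander: grey rubber turntable, fixed, 200 mm across, 24 mm high. Origin: centre of its underside.
Mind the look-alikes: they are no part of the job. Leave any red or turquoise look-alike of the lid alone.

How it is judged (in metres and radians):
On the way:
1. the tongue is down at the ledge at the lip end of the box, with the lid still tilted (more than 9 degrees) (x of tongue_tip in the frame of case between -0.103 and -0.058 m and z of tongue_tip in the frame of case between 0.047 and 0.062 m and y of tongue_tip in the frame of case between -0.008 and 0.008 m and angle between lid's own z axis and vertical above 0.16 rad), for 0.1 s.
At the end, for the whole second after the job is handed in: The lid lies at rest and flat (within 0.04 rad) in the recess, tongue under the lip: both its ends within 3 mm of the 50 mm ledge height, its origin within 23 mm of the mid-travel seat, and the catch sprung back out (below 2 mm) over its far edge (x of tongue_tip in the frame of case below -0.058 m and z of tongue_tip in the frame of case between 0.047 and 0.053 m and z of lid_far in the frame of case between 0.047 and 0.053 m and horizontal distance between lid and seat below 0.023 m and angle between lid's own z axis and vertical below 0.04 rad and value of joint catch below 0.002 m and linear speed of lid below 0.01 m/s); the robot touches nothing.
It fails at once if the lid is forced against the box with more than 40 N (contact force between lid and case above 40 N).
It fails at once if the plier, oil pot, violet teardrop, yellow disc or glass cutter is displaced by more than 30 mm (distance of any of plier, oil_pot, teardrop, opal_disc, cutter from where it was at the start of the episode above 0.03 m).
It also fails if it takes over 54 s, if anything falls off the work surface, if the arm or the gripper's body presses on something with over 40 N, if the wrist force passes 120 N, or if a joint passes its speed limit or range.

### The arm

A 7-joint arm with a two-finger parallel gripper is mounted at the origin on the work surface. World frame = base frame: x ahead of the robot, y to its left, z up, the work surface at z = 0. Lengths are in mm, angles in rad, forces in N, time in s.
With the tool pointing down it reaches from about 400 to 875 mm from the base axis. Payload 19.3 kg.
Tool frame: the origin (TCP) lies midway between the tips of the shut fingers; the grasp point (between the pads) lies arm.grip_point_offset behind it (arm.grip_point_offset is the distance from the TCP to the grasp point, in mm); z points along the fingers, y is the direction in which the jaws open and shut (so a half turn about z gives the same grasp; the last joint's range is limited). The gripper opens to 85 mm and grips with 20 to 120 N. Pads are 22 mm wide; open, the fingers measure 114 mm over their backs; the gripper's body (76 mm by 85 mm) begins 54 mm behind the grasp point. The pads swing forward as they close: fully open they stand 13 mm farther back than shut.
Start: joints at [1.16, 0.521, -0.036, 1.599, 0.021, 1.021, -0.113], TCP at [208.873, -589.056, 231.291] pointing down, gripper open.
Joint ranges: [-2.91, 2.91], [-0.3, 2.13], [-1.5, 1.42], [0.17, 2.43], [-1.26, 4.41], [0.16, 1.93], [-2.52, 2.52]. Speed limits (rad/s): [1.89, 1.89, 2.39, 2.39, 3.01, 3.01, 3.01].

### API

Orientations are given as a rotation vector (axis times angle).
In Python, from bench import arm, snapshot, get_calibration gives the robot as it stands. The module is installed in compiled form; this text tells all that it offers.
- The arm moves only by the tool servo_tool, never from a script. Its argument "commands" is a list of rows, each an object of numbers: "dx", "dy", "dz": the shift along the world's x, y, z in mm; "roll": the turn about the world's z in rad. In form: [{"dx": .., "dy": .., "dz": .., "roll": ..}, ...]. A call has exactly 10 rows; each row shifts and turns the pose as measured when the row begins; what a row does not reach is not made up. A row lasts 1/8 s, in which the tool goes at most 62.5 mm and 10.7 degrees, less where a joint would pass 70% of its speed; a pose out of reach is approached as far as the arm can. A call with a gripper value outside its range is refused whole. "fingers" is the opening, from 0 (shut) to 1 (fully open), set as the call begins (left out, the last holds). The fingers move at their own pace and stop on an object; "grip_force" is the grip in N (left out, the last holds). Time passes only in rows, so rows that do not move let the fingers close, or fill a call up. It gives the time, the measured TCP pose, the force and the opening at its end, in the units of the state.
- arm.observe(): the state, without advancing time (a new reading comes with each control period).
- snapshot(name): name is "side" or "top" or "wrist"; returns the picture (480x640x3 uint8, red, green, blue); there is no depth.
- get_calibration(name): a dict with "K" (3x3 intrinsics, pixels), "dist" ([k1, k2, p1, p2, k3] as OpenCV has them; the pictures are not rectified), "camera_from_world" (4x4, takes a point from world to camera coordinates). Camera axes: x right, y down, z forward; pixel columns grow to the right and rows downward; lengths in mm; the calibration is good to about 2 mm. A picture is of the moment at which its call begins: read the wrist's pose just before it. get_calibration takes no time and is no camera call; for the wrist camera it gives the pose at the moment of the call.
- arm.finish_job(): hands the job in, once; it reports no verdict.
The state is a dict: "time_s": time; "qpos": joint angles; "dq": joint speeds; "tau": joint torques, N m; "tcp_pos": TCP position; "eef_rot": TCP orientation; "force": force on the tool from outside, world axes, zero at the start; "moment": the same for the moment, N m; "width": finger opening in mm.
Only numpy, scipy, OpenCV 4.12 (cv2) and the standard library are available. Lean on these libraries where they do the work, as an engineer would, in place of code of your own. Each camera call takes 0.05 s, during which the arm holds its last target.

## Working session

There is one attempt and no reset: what is moved stays moved. The work goes in short steps, Python scripts to look and compute and a tool call to move; the robot and the scene stay as the last step left them, time stands still between calls to the robot, and variables do not carry over. Pictures are saved under pics/ and viewed, and the job is handed in when it is done.

Besides the shell and the picture viewer there is one more tool, called as name([rows], argument=value, ...), one row to a line, values as JSON. servo_tool: Moves the arm, as the interface text tells. Its arguments: {"type":"object","properties":{"commands":{"type":"array","items":{"type":"object","properties":{"dx":{"type":"number"},"dy":{"type":"number"},"dz":{"type":"number"},"roll":{"type":"number"}}}},"fingers":{"type":"number"},"grip_force":{"type":"number"}},"required":["commands"]}

```bash
mkdir -p pics
cat > h.py <<'E'
import numpy as np, cv2
from bench import arm, snapshot, get_calibration
def snap(n,f):
    c=get_calibration(n); im=snapshot(n); cv2.imwrite('pics/'+f,im[:,:,::-1]); np.savez('pics/'+f+'.npz',**{k:np.array(v) for k,v in c.items()}); return im
def ray(f,uv):
    c=np.load('pics/'+f+'.npz'); p=cv2.undistortPoints(np.array([[uv]],float),c['K'],c['dist'])[0,0]
    T=c['camera_from_world']; R=T[:3,:3]; return -R.T@T[:3,3], R.T@np.array([p[0],p[1],1.])
def atz(f,uv,z):
    o,d=ray(f,uv); return o+d*(z-o[2])/d[2]
def tri(obs):
    A=np.zeros((3,3));b=np.zeros(3);L=[]
    for f,uv in obs:
        o,d=ray(f,uv); d=d/np.linalg.norm(d); P=np.eye(3)-np.outer(d,d); A+=P;b+=P@o;L.append((P,o))
    x=np.linalg.solve(A,b); return x,[round(float(np.linalg.norm(P@(x-o))),1) for P,o in L]
def proj(f,X):
    c=np.load('pics/'+f+'.npz'); T=c['camera_from_world']
    return cv2.projectPoints(np.array(X,float).reshape(-1,3),cv2.Rodrigues(T[:3,:3])[0],T[:3,3],c['K'],c['dist'])[0][:,0]
def crop(f,x0,y0,x1,y1,s,out):
    im=cv2.imread('pics/'+f)[y0:y1,x0:x1]; cv2.imwrite('pics/'+out,cv2.resize(im,None,fx=s,fy=s,interpolation=cv2.INTER_CUBIC))
E
python3 - <<'E'
from h import *
print(arm.observe(), arm.grip_point_offset)
for n in ['side','top','wrist']: snap(n,n+'0.png')
E
```

```text
{'time_s': 0.0, 'qpos': array([ 1.1598066 ,  0.52202491, -0.03633052,  1.59997026,  0.02119783,
        1.02110268, -0.11280683]), 'dq': array([ 2.21511826e-04,  2.73574158e-05,  5.80825774e-04, -3.90055450e-04,
       -6.50266768e-04, -5.03806227e-04,  6.77548469e-04]), 'tau': array([-3.11078315e-03, -9.27106977e+01,  1.97826102e+00, -3.69938529e+01,
        1.76790822e-02,  8.20021058e-03,  2.59024750e-05]), 'tcp_pos': array([ 208.7556773 , -588.76436441,  230.73242155]), 'eef_rot': array([-3.09502705e+00, -5.32515356e-01,  4.15005209e-04]), 'force': array([ 0.21973783, -1.04721311, -0.74924738]), 'moment': array([-0.01490469,  0.03223504,  0.04528151]), 'width': 86.07645029293677} 18.700000000000003
```

View pics/top0.png

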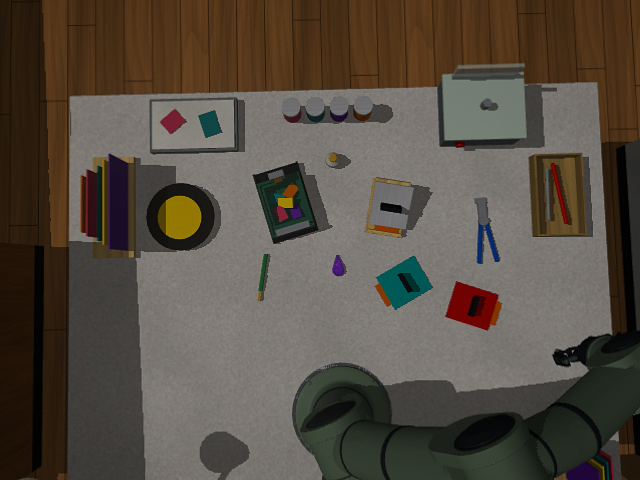

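View pics/side0.png

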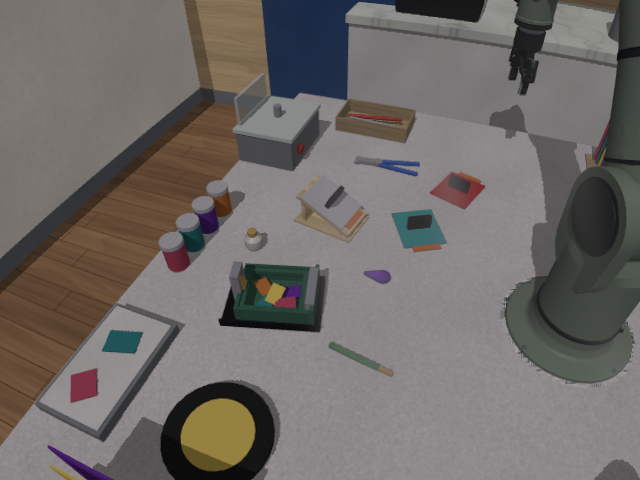

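View pics/wrist0.png

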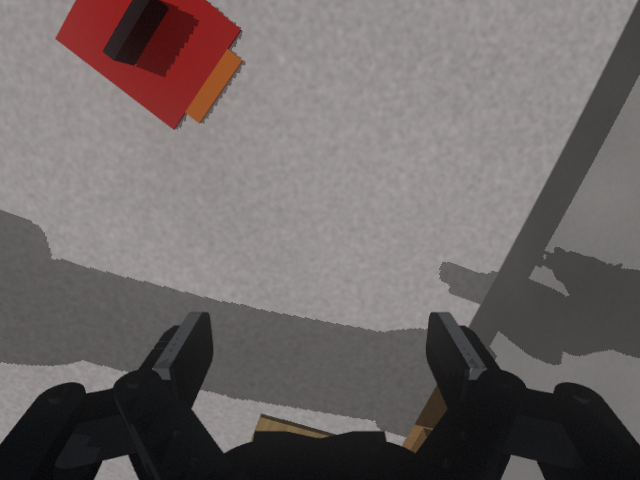

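Run:
```python
from h import *
crop('top0.png',340,160,460,250,6.5,'c_top_lid.png')
crop('side0.png',280,165,390,250,7,'c_side_lid.png')
crop('top0.png',240,150,330,250,6,'c_top_box.png')
crop('side0.png',210,245,340,340,6,'c_side_box.png')
```

```text
(no output)
```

View pics/c_top_lid.png

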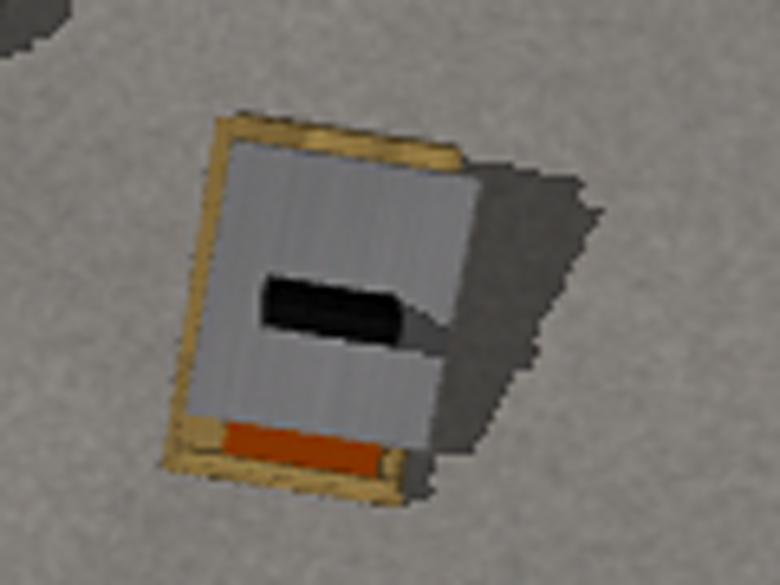

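View pics/c_side_lid.png

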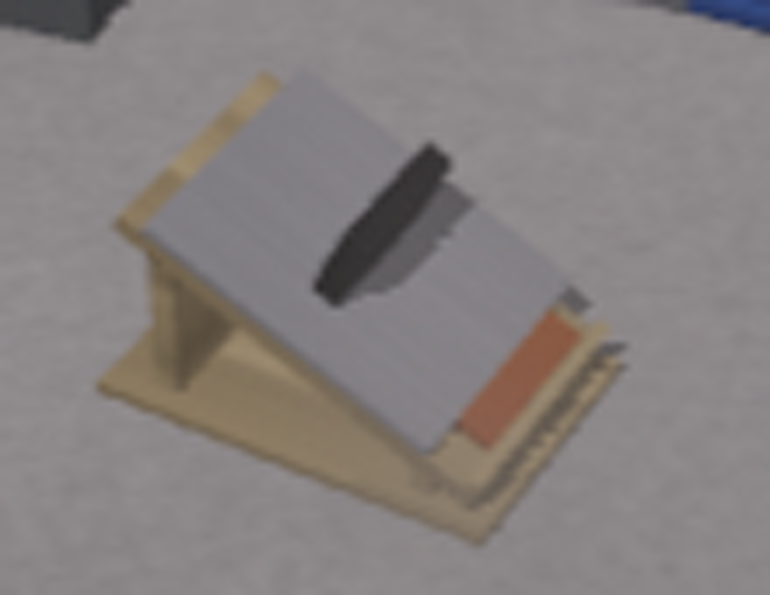

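View pics/c_top_box.png

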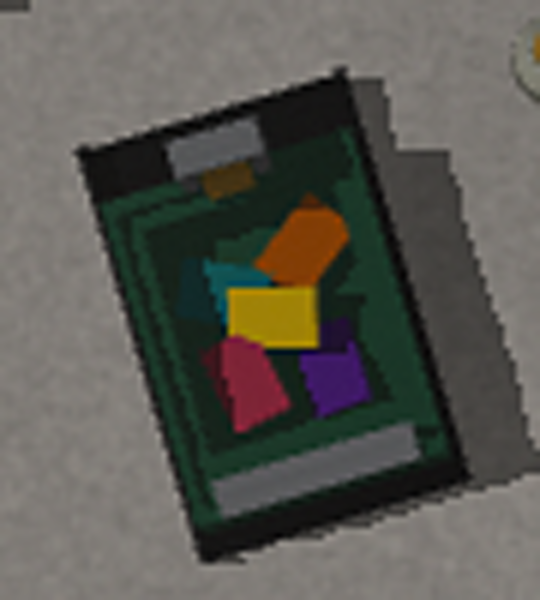

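View pics/c_side_box.png

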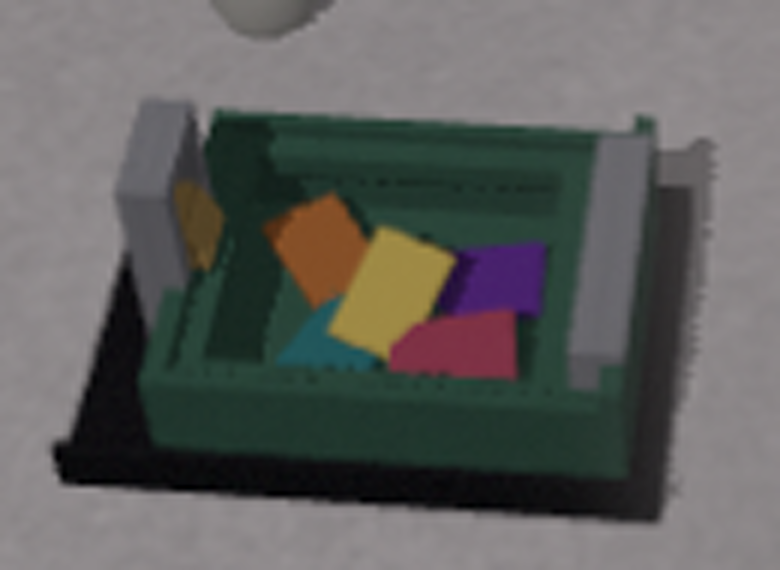

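```bash
cat > fit.py <<'E'
from h import *
from scipy.optimize import least_squares
def Rz(a): return np.array([[np.cos(a),-np.sin(a),0],[np.sin(a),np.cos(a),0],[0,0,1]])
def Ry(a): return np.array([[np.cos(a),0,np.sin(a)],[0,1,0],[-np.sin(a),0,np.cos(a)]])
def lidR(yaw,tilt): return Rz(yaw)@Ry(-tilt)   # tongue low: -x end down
def cr(o,s,pts): return [(o[0]+(u+.5)/s-.5,o[1]+(v+.5)/s-.5) for u,v in pts]
def lidfit(obs,p0,fix=None):
    # obs: list (file, localpt, uv); p=(x,y,z,yaw,tilt)
    def f(p):
        R=lidR(p[3],p[4]); r=[]
        for F,l,uv in obs: r+=list(proj(F,R@np.array(l,float)+p[:3])[0]-uv)
        return r
    return least_squares(f,p0,x_scale=[10,10,10,.1,.1],loss='soft_l1')
def boxfit(obs,p0):
    # p=(x,y,yaw,s): s = frame shift; obs (file, kind 'b'/'f', local, uv)
    def f(p):
        r=[]
        for F,k,l,uv in obs:
            l=np.array(l,float)+([p[3],0,0] if k=='f' else 0)
            r+=list(proj(F,Rz(p[2])@l+[p[0],p[1],0])[0]-uv)
        return r
    return least_squares(f,p0,x_scale=[10,10,.1,10],loss='soft_l1')
E
python3 - <<'E'
from fit import *
L=[(65,55,4),(65,-55,4),(-65,-55,4),(-65,55,4)]
t=cr((340,160),6.5,[(232,140),(480,182),(430,452),(187,413)])
s=cr((280,165),7,[(145,232),(297,68),(580,290),(430,452)])
s=s[:1]+s[1:]
obs=[('top0.png',l,u) for l,u in zip(L,t)]+[('side0.png',l,u) for l,u in zip(L,s)]
c=atz('top0.png',(388,208),60);print(c)
r=lidfit(obs,[c[0],c[1],55,-.1,.43]);print(r.x.round(3),r.cost,np.array(r.fun).reshape(-1,2).round(1).tolist())
t=cr((240,150),6,[(80,150),(345,72),(468,478),(203,560)])
B=[(107,69.5,20),(107,-69.5,20),(-107,-69.5,20),(-107,69.5,20)]
o=[('top0.png','b',l,u) for l,u in zip(B,t)]
lip=cr((240,150),6,[(212,488),(415,422),(420,458),(218,517)]); 
# lip spans unknown width in y; use mid edges: front mid x=-71.5, rear mid unknown
fm=np.mean(lip[:2],0)
o.append(('top0.png','f',(-71.5,0,70),fm))
pt=cr((240,150),6,[(167,150),(258,118),(268,150),(175,182)])
P=[(85,22,106),(85,-22,106),(67,-22,106),(67,22,106)]
o+=[('top0.png','f',l,u) for l,u in zip(P,pt)]
sp=cr((210,245),6,[(118,190),(140,100),(195,103),(175,195)])
o+=[('side0.png','f',l,u) for l,u in zip(P,sp)]
sl=cr((210,245),6,[(598,138),(568,353)]); o.append(('side0.png','f',(-71.5,0,70),np.mean(sl,0)))
sb=cr((210,245),6,[(55,478),(660,520)]); o+=[('side0.png','b',l,u) for l,u in zip([(107,69.5,0),(-107,69.5,0)],sb)]
c=atz('top0.png',(285,202),30);print(c)
r=boxfit(o,[c[0],c[1],.3,0]);print(r.x.round(3),r.cost);print(np.array(r.fun).reshape(-1,2).round(1).tolist())
E
```

```text
[ 591.29891074 -149.94502366   60.        ]
[ 6.00642e+02 -1.58513e+02  5.10470e+01 -1.79000e-01  4.35000e-01] 1.6741910891826064 [[0.3, 0.2], [0.2, -0.5], [-0.5, -0.1], [-0.1, 0.2], [-0.1, -0.2], [0.9, 0.5], [-0.9, -1.1], [0.2, 0.5]]
[619.84691044 149.7546388   30.        ]
[ 6.22069e+02  1.50709e+02  2.72000e-01 -5.26200e+00] 5.535588733700864
[[-0.8, -0.4], [-0.2, -0.9], [0.3, -0.0], [-0.6, 0.1], [-0.5, -0.3], [-0.3, -0.9], [-0.6, -0.1], [-0.4, 0.6], [0.2, -0.2], [-0.1, -0.0], [1.2, -0.8], [0.4, -0.9], [-0.9, -0.3], [0.8, -1.6], [1.1, 0.6], [0.0, 0.5]]
```

Candidates: the aluminium lid on the rest at top (390,208), the turquoise look-alike at (403,282) and the red look-alike at (474,306). I choose the aluminium one. The crop shows a grey plate, an orange tongue and a black rib on the plywood rest. The fit gives height 51 to 55 mm and tilt 25°, which agrees with the text.

servo_tool([
  {"dx": 38,"dy": 42,"dz": 5,"roll": -0.055},
  {"dx": 38,"dy": 42,"dz": 5,"roll": -0.055},
  {"dx": 38,"dy": 42,"dz": 5,"roll": -0.055},
  {"dx": 38,"dy": 42,"dz": 5,"roll": -0.055},
  {"dx": 38,"dy": 42,"dz": 0,"roll": -0.055},
  {"dx": 38,"dy": 42,"dz": 0,"roll": -0.055},
  {"dx": 38,"dy": 42,"dz": 0,"roll": -0.055},
  {"dx": 38,"dy": 42,"dz": 0,"roll": -0.055},
  {"dx": 38,"dy": 42,"dz": 0,"roll": -0.055},
  {"dx": 38,"dy": 42,"dz": 0,"roll": -0.055},
], fingers=1)

```text
time_s: 1.4
tcp_pos: [594.5, -156.9, 250.1]
eef_rot: [-3.118, 0.368, 0.002]
force: [1.5, -0.7, 0.2]
width: 85.2
```

Run:
```python
from h import *
snap('wrist','w1.png'); o=arm.observe(); print(o['tcp_pos'],o['eef_rot'],o['qpos'][6]); c=np.load('pics/w1.png.npz')['camera_from_world']; print((-c[:3,:3].T@c[:3,3]).round(1), c[:3,:3].round(2))
```

```text
[ 598.98162747 -148.9157799   249.67310057] [-3.11505468e+00  3.60917131e-01  2.48855182e-04] -1.6722995832703094
[ 673.4 -175.   393. ] [[-0.23 -0.97 -0.  ]
 [-0.92  0.22  0.32]
 [-0.31  0.07 -0.95]]
```

View pics/w1.png

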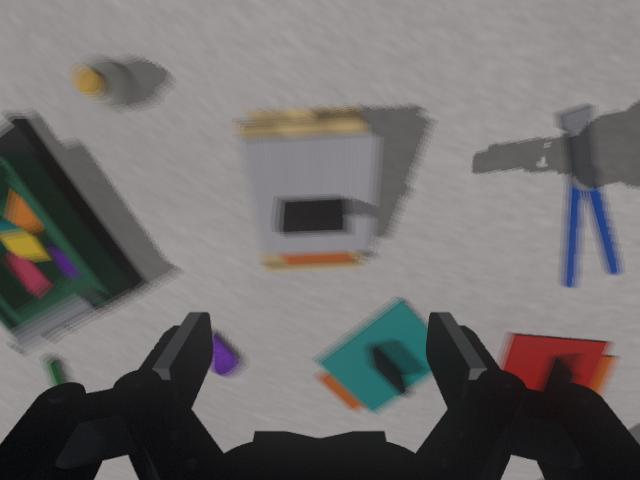

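Run:
```python
from h import *
snap('wrist','w1b.png');snap('wrist','w1.png'); o=arm.observe(); print(o['time_s'],o['tcp_pos'],o['eef_rot'],o['force'])
crop('w1.png',220,80,420,290,4,'w1c.png')
c=cv2.imread('pics/w1c.png');cv2.imwrite('pics/w1c.png',c[:600*2])
crop('w1.png',220,90,410,280,3.1,'w1c.png')
```

```text
1.55 [ 594.93741727 -155.10071514  249.45218777] [-3.11829715  0.35806942  0.00315806] [-0.85248994 -1.48004654 -0.06141257]
```

View pics/w1c.png

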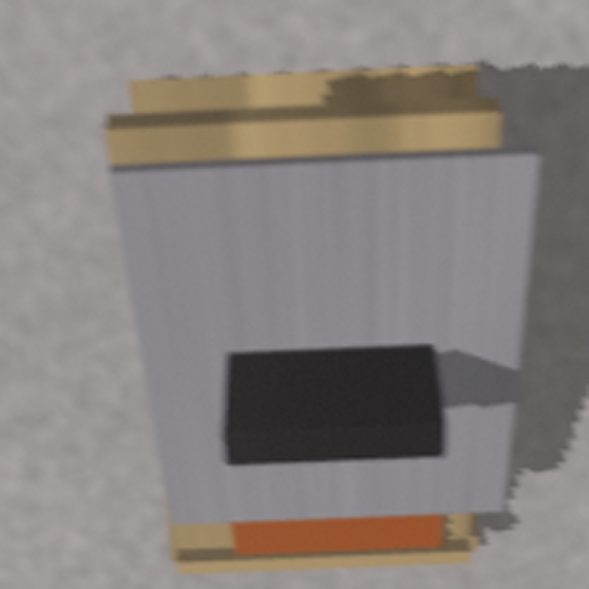

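Run:
```python
from fit import *
W=[((65,55,4),(113,168)),((65,-55,4),(540,155)),((-65,-55,4),(507,512)),((-65,55,4),(172,522)),((6,30,4),(230,352)),((6,-30,4),(433,345)),((6,30,40),(225,430)),((6,-30,40),(441,424)),((-6,30,40),(230,463)),((-6,-30,40),(441,456))]
ow=[('w1.png',l,cr((220,90),3.1,[u])[0]) for l,u in W]
L=[(65,55,4),(65,-55,4),(-65,-55,4),(-65,55,4)]
t=cr((340,160),6.5,[(232,140),(480,182),(430,452),(187,413)])
s=cr((280,165),7,[(145,232),(297,68),(580,290),(430,452)])
ot=[('top0.png',l,u) for l,u in zip(L,t)]+[('side0.png',l,u) for l,u in zip(L,s)]
for o in (ow,ow+ot):
    r=lidfit(o,[600,-158,52,-.18,.43]);x=r.x;print(x.round(3),r.cost,np.array(r.fun).reshape(-1,2).round(1).tolist())
    print('grip',x[:3]+lidR(x[3],x[4])@[0,0,28])
o=arm.observe(); R=cv2.Rodrigues(o['eef_rot'])[0]; print(o['tcp_pos'],'jaw yaw',np.arctan2(R[1,1],R[0,1]),'lid y',x[3]-np.pi/2)
```

```text
[ 5.98625e+02 -1.57667e+02  5.12530e+01 -1.89000e-01  4.25000e-01] 4.348016654947122 [[0.5, 1.0], [-0.2, 0.2], [-1.9, 0.1], [-0.2, 0.3], [-0.4, -0.7], [0.4, -0.7], [-0.4, 0.1], [1.7, -0.4], [-0.8, 0.1], [1.1, -0.0]]
grip [ 587.29619617 -155.49757961   76.76640518]
[ 5.99038e+02 -1.57741e+02  5.23200e+01 -1.88000e-01  4.28000e-01] 7.19612456175916 [[0.2, 0.8], [0.0, -0.2], [-1.7, -0.1], [-0.3, 0.2], [-0.5, -0.8], [0.5, -0.9], [-0.5, 0.2], [1.9, -0.4], [-0.9, 0.1], [1.3, -0.0], [0.3, 0.5], [0.1, 0.2], [-0.9, 0.6], [-0.5, 0.6], [0.3, -0.3], [1.5, 0.4], [-0.2, -1.1], [0.4, 0.4]]
grip [ 587.62219536 -155.56475204   77.79450883]
[ 594.93741727 -155.10071514  249.45218777] jaw yaw -1.7994548372345995 lid y -1.7592018728925918
```

servo_tool([
  {"dx": -2,"dy": 0,"dz": -30,"roll": 0.02},
  {"dx": -2,"dy": 0,"dz": -30,"roll": 0.02},
  {"dx": -2,"dy": 0,"dz": -30,"roll": 0},
  {"dx": -1.5,"dy": -0.5,"dz": -30,"roll": 0},
  {"dx": 0,"dy": 0,"dz": -25,"roll": 0},
  {"dx": 0,"dy": 0,"dz": -15,"roll": 0},
  {"dx": 0,"dy": 0,"dz": -10,"roll": 0},
  {"dx": 0,"dy": 0,"dz": -10,"roll": 0},
  {"dx": 0,"dy": 0,"dz": -5,"roll": 0},
  {"dx": 0,"dy": 0,"dz": 0,"roll": 0},
], fingers=1)

```text
time_s: 2.8
tcp_pos: [584.5, -161.9, 59.8]
eef_rot: [3.127, -0.301, -0.001]
force: [0.3, 0.4, -0.5]
width: 85.1
```

Run:
```python
from h import *
o=arm.observe(); R=cv2.Rodrigues(o['eef_rot'])[0]; print(o['tcp_pos'],'jaw yaw',np.arctan2(R[1,1],R[0,1]),o['force'])
snap('wrist','w2.png');snap('side','s2.png'); crop('s2.png',260,90,420,260,3.5,'s2c.png')
```

```text
[ 584.46956346 -161.90967033   59.8451083 ] jaw yaw -1.7628635209513148 [ 0.25623893  0.40162631 -0.51850726]
```

View pics/w2.png

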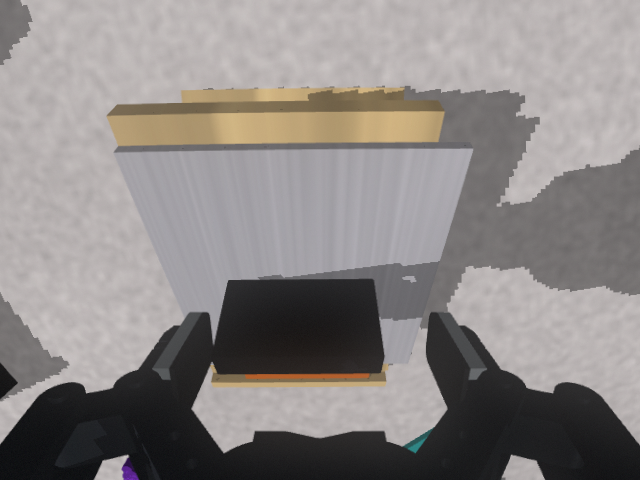

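View pics/s2c.png

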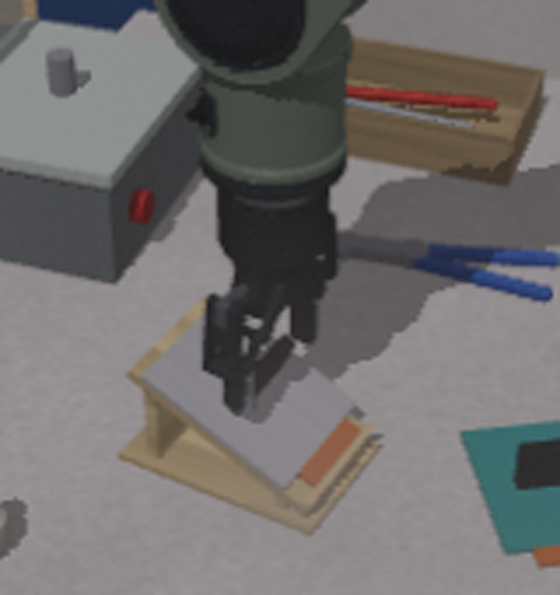

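servo_tool([
  {"dx": 3,"dy": 6,"dz": -1,"roll": 0},
  {"dx": 0,"dy": 0,"dz": 0,"roll": 0},
  {"dx": 0,"dy": 0,"dz": 0,"roll": 0},
  {"dx": 0,"dy": 0,"dz": 0,"roll": 0},
  {"dx": 0,"dy": 0,"dz": 0,"roll": 0},
  {"dx": 0,"dy": 0,"dz": 0,"roll": 0},
  {"dx": 0,"dy": 0,"dz": 0,"roll": 0},
  {"dx": 0,"dy": 0,"dz": 0,"roll": 0},
  {"dx": 0,"dy": 0,"dz": 0,"roll": 0},
  {"dx": 0,"dy": 0,"dz": 0,"roll": 0},
], fingers=1)

```text
time_s: 4.15
tcp_pos: [588.3, -155.5, 60.1]
eef_rot: [3.127, -0.301, 0.001]
force: [0.0, -0.2, -0.3]
width: 85.1
```

Run:
```python
from h import *
o=arm.observe(); R=cv2.Rodrigues(o['eef_rot'])[0]; print(o['tcp_pos'],'jaw yaw',np.arctan2(R[1,1],R[0,1]),o['force'])
snap('wrist','w3.png')
```

```text
[ 588.32671134 -155.5313075    60.05863339] jaw yaw -1.7627829368793646 [ 0.0114978  -0.22812788 -0.25338228]
```

View pics/w3.png

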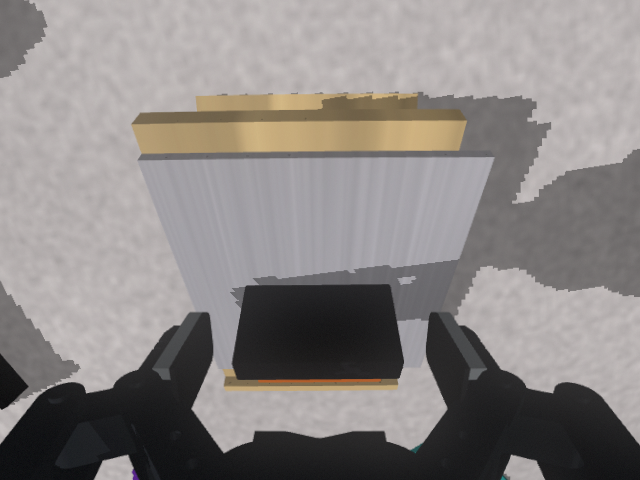

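servo_tool([
  {"dx": -0.5,"dy": 0,"dz": -2.5,"roll": 0},
  {"dx": 0,"dy": 0,"dz": 0,"roll": 0},
  {"dx": 0,"dy": 0,"dz": 0,"roll": 0},
  {"dx": 0,"dy": 0,"dz": 0,"roll": 0},
  {"dx": 0,"dy": 0,"dz": 0,"roll": 0},
  {"dx": 0,"dy": 0,"dz": 0,"roll": 0},
  {"dx": 0,"dy": 0,"dz": 0,"roll": 0},
  {"dx": 0,"dy": 0,"dz": 0,"roll": 0},
  {"dx": 0,"dy": 0,"dz": 0,"roll": 0},
  {"dx": 0,"dy": 0,"dz": 0,"roll": 0},
], fingers=0.5, grip_force=35)

```text
time_s: 5.45
tcp_pos: [587.6, -155.5, 57.4]
eef_rot: [3.127, -0.301, 0.001]
force: [-0.7, 0.5, 0.5]
width: 59.6
```

servo_tool([
  {"dx": 0,"dy": 0,"dz": 10,"roll": 0},
  {"dx": 0,"dy": 0,"dz": 25,"roll": 0},
  {"dx": 0,"dy": 0,"dz": 35,"roll": 0},
  {"dx": 0,"dy": 0,"dz": 40,"roll": 0},
  {"dx": 0,"dy": 20,"dz": 40,"roll": 0},
  {"dx": 0,"dy": 35,"dz": 30,"roll": 0},
  {"dx": 0,"dy": 35,"dz": 0,"roll": 0},
  {"dx": 0,"dy": 30,"dz": 0,"roll": 0},
  {"dx": 0,"dy": 10,"dz": 0,"roll": 0},
  {"dx": 0,"dy": 0,"dz": 0,"roll": 0},
])

```text
time_s: 6.7
tcp_pos: [585.9, -22.7, 248.9]
eef_rot: [3.127, -0.304, 0.006]
force: [-0.1, -0.0, -1.5]
width: 59.3
```

Run:
```python
from h import *
o=arm.observe(); R=cv2.Rodrigues(o['eef_rot'])[0]; print(o['time_s'],o['tcp_pos'],'jaw yaw',np.arctan2(R[1,1],R[0,1]),o['force'],o['width'])
snap('side','s4.png');snap('wrist','w4.png');
```

```text
6.7 [585.94163637 -22.73089989 248.91931816] jaw yaw -1.764563478243875 [-0.07676688 -0.0034017  -1.5277903 ] 59.33530645454179
```

View pics/w4.png

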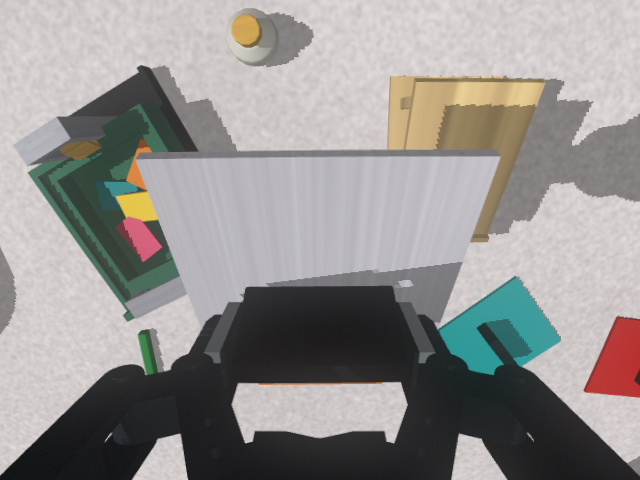

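View pics/s4.png

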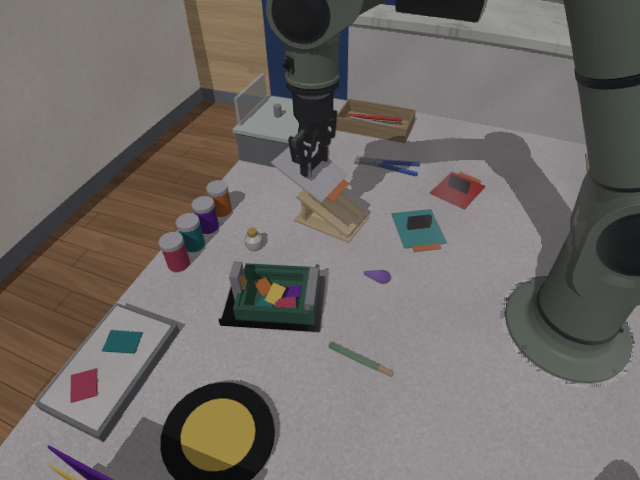

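Run:
```python
from h import *
crop('w4.png',5,60,205,210,4,'w4a.png'); crop('w4.png',70,200,230,330,4,'w4b.png'); crop('w4.png',120,140,520,400,2,'w4c.png')
```

```text
(no output)
```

View pics/w4a.png

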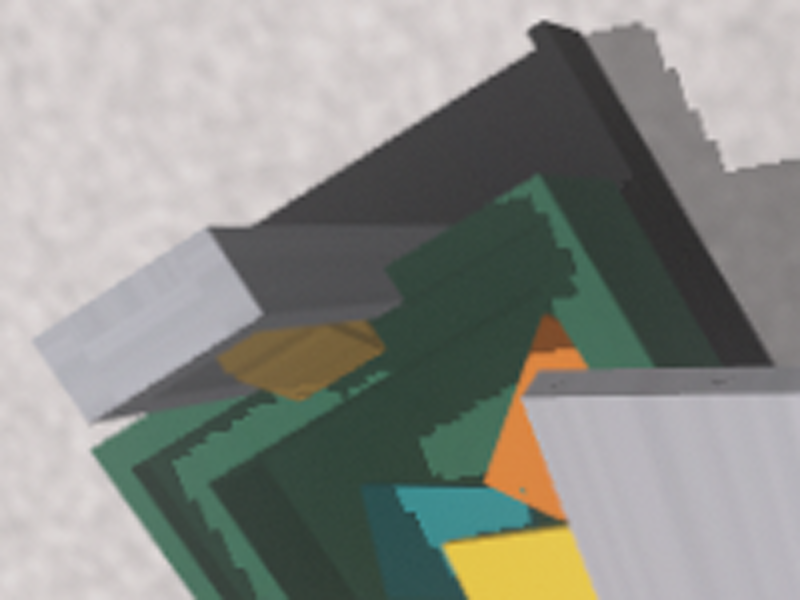

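View pics/w4b.png

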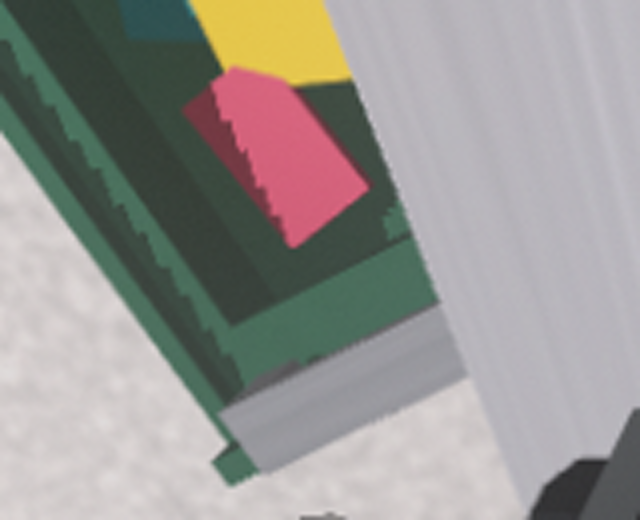

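View pics/w4c.png

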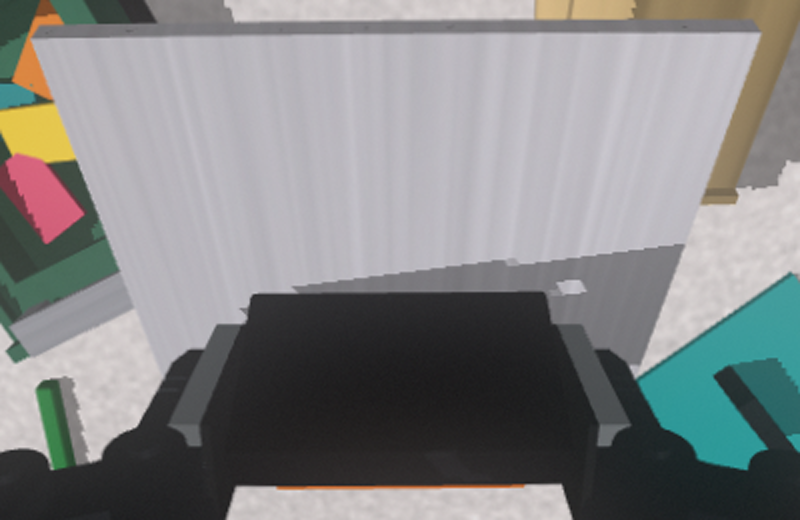

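```bash
cat > box.py <<'E'
from fit import *
H='H'
o=[]
def add(F,orig,s,items):
    for k,l,u in items: o.append((F,k,l,cr(orig,s,[u])[0]))
add('top0.png',(240,150),6,[('b',(107,69.5,20),(80,150)),('b',(107,-69.5,20),(345,72)),('b',(-107,-69.5,20),(468,478)),('b',(-107,69.5,20),(203,560)),
 ('f',(-71.5,H,70),(212,488)),('f',(-71.5,-1,70),(415,422)),
 ('f',(85,22,106),(167,150)),('f',(85,-22,106),(258,118)),('f',(67,-22,106),(268,150)),('f',(67,22,106),(175,182))])
add('side0.png',(210,245),6,[('f',(85,22,106),(118,190)),('f',(85,-22,106),(140,100)),('f',(67,-22,106),(195,103)),('f',(67,22,106),(175,195)),
 ('f',(-71.5,H,70),(568,353)),('f',(-71.5,-1,70),(598,138)),('b',(107,69.5,0),(58,480)),('b',(-107,69.5,0),(660,520))])
add('w4.png',(5,60),4,[('f',(67,22,106),(92,422)),('f',(85,22,106),(35,342)),('f',(85,-22,106),(208,230)),('f',(67,-22,106),(263,315)),('f',(83,-61.5,56),(540,175)),('f',(83,61.5,56),(92,448))])
add('w4.png',(70,200),4,[('f',(-71.5,H,70),(220,408)),('f',(-83,61.5,56),(212,462))])
def run(o,p0=(622,150.7,.272,-5,48)):
    def f(p):
        r=[]
        for F,k,l,uv in o:
            l=list(l)
            if l[1]=='H': l[1]=p[4]
            elif l[1]==-1: l[1]=-p[4]
            l=np.array(l,float)+([p[3],0,0] if k=='f' else 0)
            r+=list(proj(F,Rz(p[2])@l+[p[0],p[1],0])[0]-uv)
        return r
    return least_squares(f,p0,x_scale=[10,10,.1,10,10],loss='soft_l1')
E
python3 - <<'E'
from box import *
for sub in (o,[q for q in o if q[0]!='w4.png']):
    r=run(sub);p=r.x;print(p.round(3),r.cost);print(np.array(r.fun).reshape(-1,2).round(1).tolist())
    c,s=np.cos(p[2]),np.sin(p[2]);print('frame ctr',p[0]+p[3]*c,p[1]+p[3]*s)
sub=[q for q in o if q[0]=='w4.png'];r=run(sub);p=r.x;c,s=np.cos(p[2]),np.sin(p[2]);print('w4 frame ctr',p[0]+p[3]*c,p[1]+p[3]*s,p[2],p[4],np.array(r.fun).reshape(-1,2).round(1).tolist())
# lid
W=[((65,55,4),(35,38)),((65,-55,4),(758,33)),((6,30,40),None),]
L=[((65,55,4),(38,38)),((65,-55,4),(757,34)),((65,55,0),(34,27)),((65,-55,0),(752,21)),((6,30,4),(252,293)),((6,-30,4),(547,292))]
ow=[('w4.png',l,cr((120,140),2,[u])[0]) for l,u in L]
r=lidfit(ow,[598,-24,241,-.19,.43]);x=r.x;print('lid',x.round(3),np.array(r.fun).reshape(-1,2).round(1).tolist(),'grip',x[:3]+lidR(x[3],x[4])@[0,0,28])
E
```

```text
[ 6.21447e+02  1.51650e+02  2.67000e-01 -4.79100e+00  4.87230e+01] 38.164848572952025
[[-0.9, -0.3], [-0.3, -0.7], [-0.2, 0.4], [-1.2, 0.3], [-0.4, -0.8], [-1.7, 0.4], [-0.6, -0.9], [-0.8, -0.0], [-0.7, 0.7], [-0.1, -0.2], [-0.2, 0.2], [1.1, -0.6], [0.3, -0.6], [-1.1, -0.1], [0.4, -0.4], [0.9, -0.4], [0.6, 0.4], [-0.0, 1.1], [0.2, 1.0], [0.1, -0.1], [1.0, -0.0], [1.5, 0.8], [-6.1, -6.6], [-3.7, -8.3], [0.1, 1.7], [5.2, -4.1]]
frame ctr 616.8262418366232 150.3868435746891
[ 6.21965e+02  1.50700e+02  2.73000e-01 -5.07400e+00  5.02710e+01] 5.53789786603308
[[-0.8, -0.3], [-0.2, -0.9], [0.3, -0.0], [-0.6, 0.2], [-0.3, -0.7], [-0.7, 0.0], [-0.4, -0.9], [-0.7, -0.1], [-0.5, 0.6], [0.1, -0.2], [-0.1, 0.0], [1.1, -0.8], [0.3, -0.8], [-1.0, -0.3], [0.5, -0.4], [0.9, -1.5], [0.7, 0.3], [0.1, 0.4]]
frame ctr 617.0784804273549 149.33035117542457
w4 frame ctr 615.7933831464874 152.75849294707777 0.235979129008871 43.103827265574566 [[-0.5, 1.0], [-0.1, -0.5], [1.9, 1.3], [1.8, 2.5], [-4.6, -4.0], [-4.7, -9.8], [0.2, 0.5], [0.3, -3.4]]
lid [ 5.97253e+02 -2.47470e+01  2.46490e+02 -1.86000e-01  4.25000e-01] [[-1.4, 0.6], [1.1, 0.0], [5.2, -0.5], [-1.0, -0.0], [-0.2, 0.2], [-0.1, -0.2]] grip [585.90795148 -22.60848927 271.99892335]
```

Run:
```python
from box import *
good=[q for q in o if abs(q[2][0])!=83]
for sub in (good,[q for q in good if q[0]!='side0.png'],[q for q in good if q[0]!='top0.png'],[q for q in good if q[0]=='w4.png']):
    r=run(sub);p=r.x;print(p.round(3),round(r.cost,1));print(np.array(r.fun).reshape(-1,2).round(1).tolist())
    c,s=np.cos(p[2]),np.sin(p[2]);print('frame ctr',p[0]+p[3]*c,p[1]+p[3]*s)
```

```text
[ 6.21853e+02  1.51231e+02  2.75000e-01 -4.57300e+00  4.95560e+01] 7.9
[[-1.0, -0.2], [-0.5, -0.9], [0.2, -0.0], [-0.7, 0.2], [-0.3, -0.9], [-1.1, -0.1], [-0.7, -1.0], [-0.9, -0.2], [-0.8, 0.5], [-0.1, -0.3], [-0.4, 0.2], [0.8, -0.6], [-0.0, -0.6], [-1.3, -0.1], [0.3, -0.5], [0.6, -1.1], [0.7, 0.6], [0.2, 0.6], [-0.0, 0.6], [-0.3, -0.4], [0.3, -0.8], [0.9, 0.0], [0.3, 1.5]]
frame ctr 617.4514798323387 149.99036131482407
[ 6.20977e+02  1.50720e+02  2.78000e-01 -3.59400e+00  5.01190e+01] 5.0
[[-0.9, 0.2], [-0.4, -0.6], [0.5, 0.2], [-0.4, 0.5], [-0.3, -0.8], [-0.8, -0.2], [-0.6, -1.0], [-0.9, -0.3], [-0.7, 0.4], [-0.1, -0.3], [0.1, 0.6], [-0.2, -0.3], [0.3, -0.9], [1.0, -0.1], [0.3, 1.7]]
frame ctr 617.5204557738929 149.73524428866077
[ 6.22358e+02  1.51886e+02  2.71000e-01 -5.13300e+00  4.85000e+01] 3.9
[[-0.5, 0.3], [0.7, -0.5], [-0.1, -0.5], [-1.4, 0.0], [0.2, -0.6], [0.5, -0.4], [0.2, 0.6], [-0.3, 0.9], [-0.4, 0.6], [-0.6, -0.5], [0.1, -0.7], [0.7, 0.2], [0.3, 1.2]]
frame ctr 617.4123927887398 150.51139962887785
[5.09338e+02 1.21408e+02 2.66000e-01 1.11943e+02 4.75870e+01] 1.5
[[-0.6, 0.5], [-0.7, -0.7], [0.2, -0.6], [0.7, 0.3], [0.3, 0.9]]
frame ctr 617.3346701206194 150.8681896781016
```

servo_tool([
  {"dx": 4,"dy": 22,"dz": 0,"roll": 0.06},
  {"dx": 4,"dy": 25,"dz": 0,"roll": 0.06},
  {"dx": 4,"dy": 25,"dz": -10,"roll": 0.06},
  {"dx": 4,"dy": 25,"dz": -15,"roll": 0.06},
  {"dx": 4,"dy": 25,"dz": -15,"roll": 0.06},
  {"dx": 4,"dy": 22,"dz": -15,"roll": 0.06},
  {"dx": 4,"dy": 16,"dz": -15,"roll": 0.06},
  {"dx": 2,"dy": 8,"dz": -12,"roll": 0.04},
  {"dx": 0,"dy": 4,"dz": -7,"roll": 0},
  {"dx": 0,"dy": 0,"dz": 0,"roll": 0},
])

```text
time_s: 8.05
tcp_pos: [616.7, 157.0, 151.1]
eef_rot: [3.108, 0.458, 0.001]
force: [0.8, -0.5, -1.4]
width: 59.4
```

```bash
cat >> fit.py <<'E'
FC=np.array([617.4,150.2]);BY=.273
def st():
    o=arm.observe(); R=cv2.Rodrigues(o['eef_rot'])[0]; jy=np.arctan2(R[1,1],R[0,1])
    g=Rz(-BY)[:2,:2]@(o['tcp_pos'][:2]-FC)
    print('t',o['time_s'],'G in frame',g.round(1),o['tcp_pos'][2].round(1)+23,'tcp',o['tcp_pos'].round(1),'yawerr',round(jy+np.pi/2+.006-BY,3),'F',o['force'].round(1),'F frame',(Rz(-BY)@o['force']).round(1),'M',(Rz(-BY)@o['moment']).round(2),'w',round(o['width'],1))
E
python3 - <<'E'
from fit import *
st()
snap('side','s5.png');snap('wrist','w5.png');snap('top','t5.png');st();crop('s5.png',180,130,400,340,2.8,'s5c.png')
E
```

```text
t 8.05 G in frame [1.1 6.7] 174.1 tcp [616.7 157.  151.1] yawerr 0.025 F [ 0.8 -0.5 -1.4] F frame [ 0.6 -0.7 -1.4] M [-0.03  0.04 -0.01] w 59.4
t 8.2 G in frame [1.5 6.3] 175.1 tcp [617.2 156.7 152.1] yawerr 0.025 F [-0.   1.1 -1.9] F frame [ 0.3  1.  -1.9] M [-0.    0.02  0.03] w 59.2
```

View pics/w5.png

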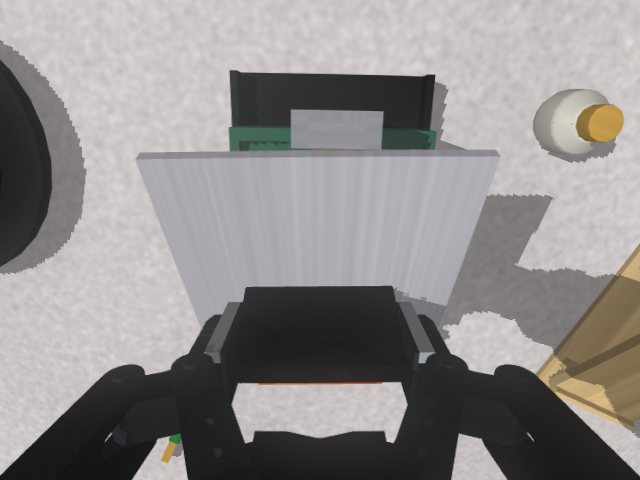

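View pics/s5c.png

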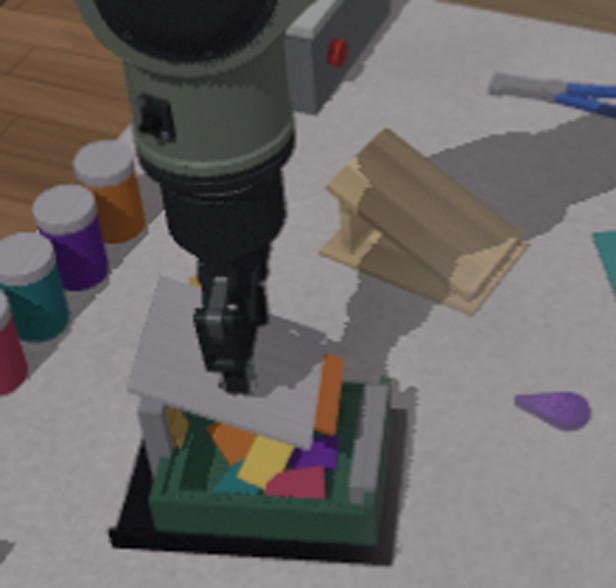

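Run:
```python
from fit import *
for l in [(85,22,106),(85,-22,106),(67,22,106),(67,-22,106)]:
    X=Rz(BY)@np.array(l,float)+[*FC,0]; print(l,proj('w5.png',X)[0].round(1))
crop('w5.png',220,60,450,160,3.4,'w5c.png')
```

```text
(85, 22, 106) [291.4 110.3]
(85, -22, 106) [383.8 112.4]
(67, 22, 106) [291.5 148.9]
(67, -22, 106) [381.3 150.9]
```

View pics/w5c.png

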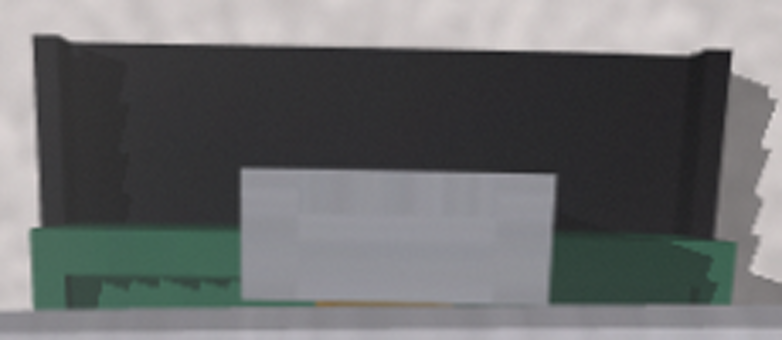

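servo_tool([
  {"dx": -0.7,"dy": -6.7,"dz": -6,"roll": -0.025},
  {"dx": 0,"dy": 0,"dz": -12,"roll": 0},
  {"dx": 0,"dy": 0,"dz": -12,"roll": 0},
  {"dx": 0,"dy": 0,"dz": -8,"roll": 0},
  {"dx": 0,"dy": 0,"dz": -3,"roll": 0},
  {"dx": 0,"dy": 0,"dz": 0,"roll": 0},
  {"dx": 0,"dy": 0,"dz": 0,"roll": 0},
  {"dx": 0,"dy": 0,"dz": 0,"roll": 0},
  {"dx": 0,"dy": 0,"dz": 0,"roll": 0},
  {"dx": 0,"dy": 0,"dz": 0,"roll": 0},
])

```text
time_s: 9.45
tcp_pos: [617.0, 148.7, 109.4]
eef_rot: [3.114, 0.413, 0.006]
force: [-1.1, 0.1, -1.4]
width: 59.5
```

Run:
```python
from fit import *
st();snap('side','s6.png');crop('s6.png',200,200,350,340,4.2,'s6c.png')
```

```text
t 9.45 G in frame [-0.8 -1.3] 132.4 tcp [617.  148.7 109.4] yawerr -0.003 F [-1.1  0.1 -1.4] F frame [-1.1  0.4 -1.4] M [-0.01  0.01 -0.01] w 59.5
```

View pics/s6c.png

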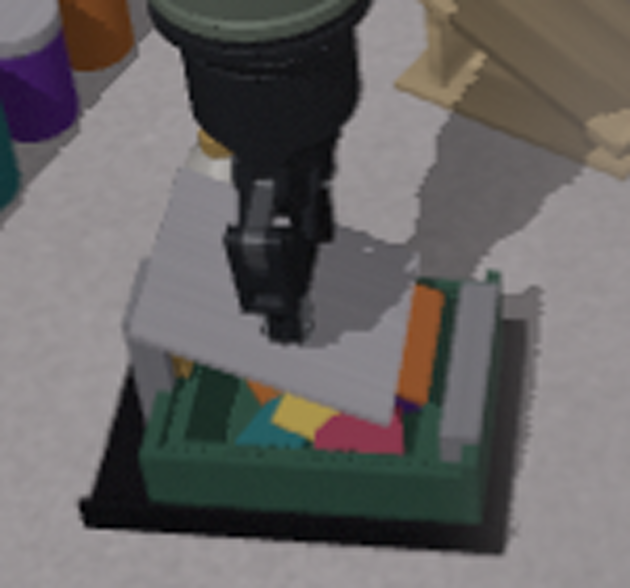

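Run:
```python
from fit import *
o=arm.observe();R=lidR(BY-.003,.43);G=o['tcp_pos']+[0,0,23];org=G-R@[0,0,28]
for l in [(65,55,4),(-65,55,4),(-65,-55,4),(-81,35,4),(-81,-35,4),(65,-55,4)]:
    q=proj('s6.png',R@np.array(l,float)+org)[0]; print(l,((q-[200,200]+.5)*4.2-.5).round(0))
for l in [(-71.5,49.5,70),(-71.5,-49.5,70),(67,22,106)]:
    q=proj('s6.png',Rz(BY)@np.array(l,float)+[*FC,0])[0]; print(l,((q-[200,200]+.5)*4.2-.5).round(0))
```

```text
(65, 55, 4) [130. 331.]
(-65, 55, 4) [393. 421.]
(-65, -55, 4) [422. 252.]
(-81, 35, 4) [429. 399.]
(-81, -35, 4) [446. 291.]
(65, -55, 4) [182. 165.]
(-71.5, 49.5, 70) [441. 434.]
(-71.5, -49.5, 70) [463. 282.]
(67, 22, 106) [159. 325.]
```

servo_tool([
  {"dx": -0.4,"dy": 1.3,"dz": -3,"roll": 0},
  {"dx": 0,"dy": 0,"dz": -3,"roll": 0},
  {"dx": 0,"dy": 0,"dz": -3,"roll": 0},
  {"dx": 0,"dy": 0,"dz": -2,"roll": 0},
  {"dx": 0,"dy": 0,"dz": -1,"roll": 0},
  {"dx": 0,"dy": 0,"dz": 0,"roll": 0},
  {"dx": 0,"dy": 0,"dz": 0,"roll": 0},
  {"dx": 0,"dy": 0,"dz": 0,"roll": 0},
  {"dx": 0,"dy": 0,"dz": 0,"roll": 0},
  {"dx": 0,"dy": 0,"dz": 0,"roll": 0},
])

```text
time_s: 10.75
tcp_pos: [616.5, 150.1, 96.5]
eef_rot: [3.114, 0.413, 0.006]
force: [-0.5, -0.1, -1.5]
width: 58.9
```

Run:
```python
from fit import *
st();snap('side','s7.png');crop('s7.png',200,200,350,340,4.2,'s7c.png')
o=arm.observe();R=lidR(BY-.003,.45);G=o['tcp_pos']+[0,0,23];org=G-R@[0,0,28]
for l in [(65,55,4),(-65,55,4),(-65,-55,4),(-81,35,4),(-81,-35,4),(65,-55,4)]:
    q=proj('s7.png',R@np.array(l,float)+org)[0]; print(l,((q-[200,200]+.5)*4.2-.5).round(0))
```

```text
t 10.75 G in frame [-0.9  0.1] 119.5 tcp [616.5 150.1  96.5] yawerr -0.003 F [-0.5 -0.1 -1.5] F frame [-0.5  0.  -1.5] M [ 0.01 -0.01  0.01] w 58.9
(65, 55, 4) [134. 350.]
(-65, 55, 4) [392. 441.]
(-65, -55, 4) [421. 272.]
(-81, 35, 4) [428. 419.]
(-81, -35, 4) [445. 312.]
(65, -55, 4) [185. 183.]
```

View pics/s7c.png

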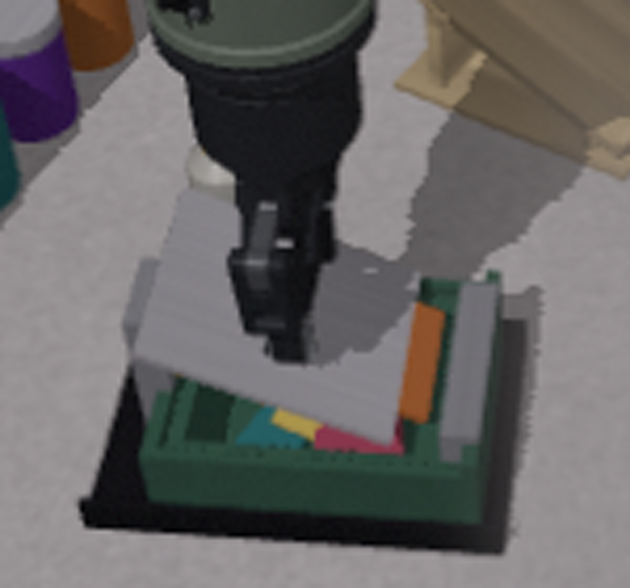

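servo_tool([
  {"dx": -2.6,"dy": -0.7,"dz": -1.1,"roll": 0},
  {"dx": -2.6,"dy": -0.7,"dz": -1.1,"roll": 0},
  {"dx": -2.6,"dy": -0.7,"dz": -1.1,"roll": 0},
  {"dx": -2.6,"dy": -0.7,"dz": -1.1,"roll": 0},
  {"dx": -2.6,"dy": -0.7,"dz": -1.1,"roll": 0},
  {"dx": -2.0,"dy": -0.6,"dz": -0.5,"roll": 0},
  {"dx": -1,"dy": -0.3,"dz": -0.5,"roll": 0},
  {"dx": 0,"dy": 0,"dz": 0,"roll": 0},
  {"dx": 0,"dy": 0,"dz": 0,"roll": 0},
  {"dx": 0,"dy": 0,"dz": 0,"roll": 0},
])

```text
time_s: 12.05
tcp_pos: [599.4, 145.4, 89.6]
eef_rot: [3.114, 0.413, 0.006]
force: [-0.2, 0.8, -1.6]
width: 59.5
```

Run:
```python
from fit import *
st();snap('side','s8.png');crop('s8.png',200,200,350,340,4.2,'s8c.png')
```

```text
t 12.05 G in frame [-18.7   0.2] 112.6 tcp [599.4 145.4  89.6] yawerr -0.003 F [-0.2  0.8 -1.6] F frame [-0.   0.8 -1.6] M [-0.02  0.02  0.03] w 59.5
```

View pics/s8c.png

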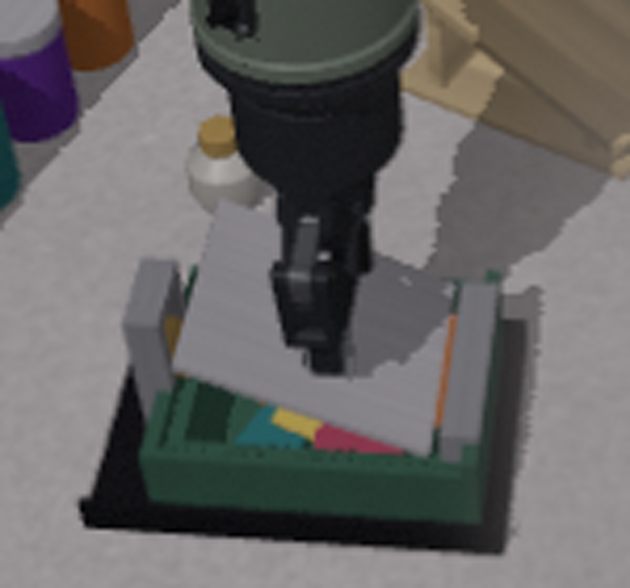

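servo_tool([
  {"dx": -0.5,"dy": -0.1,"dz": -0.5,"roll": 0},
  {"dx": -0.5,"dy": -0.1,"dz": -0.5,"roll": 0},
  {"dx": 0,"dy": 0,"dz": -0.5,"roll": 0},
  {"dx": 0,"dy": 0,"dz": -0.5,"roll": 0},
  {"dx": 0,"dy": 0,"dz": -0.5,"roll": 0},
  {"dx": 0,"dy": 0,"dz": 0,"roll": 0},
  {"dx": 0,"dy": 0,"dz": 0,"roll": 0},
  {"dx": 0,"dy": 0,"dz": 0,"roll": 0},
  {"dx": 0,"dy": 0,"dz": 0,"roll": 0},
  {"dx": 0,"dy": 0,"dz": 0,"roll": 0},
])

```text
time_s: 13.35
tcp_pos: [598.5, 145.3, 87.0]
eef_rot: [3.114, 0.413, 0.007]
force: [-0.1, 0.3, -0.2]
width: 59.9
```

Run:
```python
from fit import *
st()
```

```text
t 13.35 G in frame [-19.5   0.4] 110.0 tcp [598.5 145.3  87. ] yawerr -0.003 F [-0.1  0.3 -0.2] F frame [-0.   0.3 -0.2] M [-0.02 -0.08  0.04] w 59.9
```

servo_tool([
  {"dx": 1.7,"dy": 0.4,"dz": -1.6,"roll": 0},
  {"dx": 1.6,"dy": 0.4,"dz": -1.8,"roll": 0},
  {"dx": 1.6,"dy": 0.4,"dz": -2.0,"roll": 0},
  {"dx": 1.5,"dy": 0.4,"dz": -2.0,"roll": 0},
  {"dx": 0,"dy": 0,"dz": 0,"roll": 0},
  {"dx": 0,"dy": 0,"dz": 0,"roll": 0},
  {"dx": 0,"dy": 0,"dz": 0,"roll": 0},
  {"dx": 0,"dy": 0,"dz": 0,"roll": 0},
  {"dx": 0,"dy": 0,"dz": 0,"roll": 0},
  {"dx": 0,"dy": 0,"dz": 0,"roll": 0},
], grip_force=20)

```text
time_s: 14.6
tcp_pos: [605.2, 147.0, 79.5]
eef_rot: [3.114, 0.413, 0.006]
force: [-1.6, -0.5, 2.8]
width: 59.6
```

Run:
```python
from fit import *
st();snap('side','s9.png');crop('s9.png',200,200,350,340,4.2,'s9c.png')
```

```text
t 14.6 G in frame [-12.7   0.2] 102.5 tcp [605.2 147.   79.5] yawerr -0.003 F [-1.6 -0.5  2.8] F frame [-1.7 -0.1  2.8] M [0.04 0.58 0.02] w 59.6
```

View pics/s9c.png

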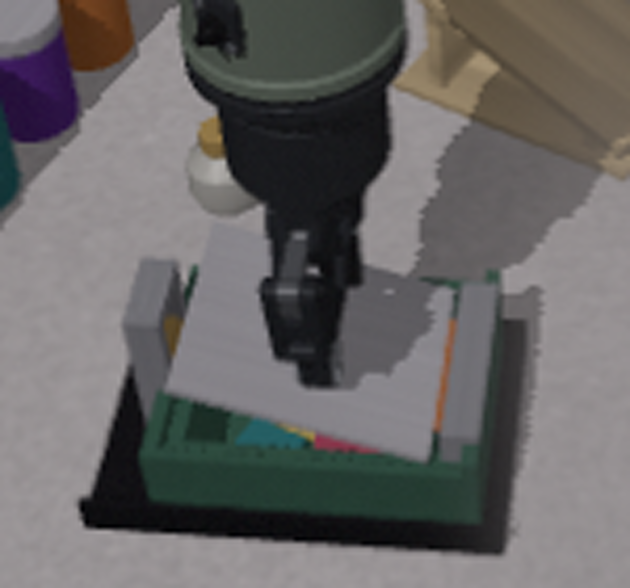

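servo_tool([
  {"dx": 1.5,"dy": 0.4,"dz": -2.0,"roll": 0},
  {"dx": 1.4,"dy": 0.4,"dz": -2.1,"roll": 0},
  {"dx": 1.4,"dy": 0.4,"dz": -2.1,"roll": 0},
  {"dx": 1.3,"dy": 0.4,"dz": -2.1,"roll": 0},
  {"dx": 0,"dy": 0,"dz": 0,"roll": 0},
  {"dx": 0,"dy": 0,"dz": 0,"roll": 0},
  {"dx": 0,"dy": 0,"dz": 0,"roll": 0},
  {"dx": 0,"dy": 0,"dz": 0,"roll": 0},
  {"dx": 0,"dy": 0,"dz": 0,"roll": 0},
  {"dx": 0,"dy": 0,"dz": 0,"roll": 0},
])

```text
time_s: 15.9
tcp_pos: [611.3, 148.7, 70.6]
eef_rot: [3.114, 0.413, 0.006]
force: [-0.7, -0.4, 2.6]
width: 59.0
```

Run:
```python
from fit import *
st();snap('side','s10.png');crop('s10.png',200,200,350,340,4.2,'s10c.png')
```

```text
t 15.9 G in frame [-6.2  0.1] 93.6 tcp [611.3 148.7  70.6] yawerr -0.003 F [-0.7 -0.4  2.6] F frame [-0.8 -0.2  2.6] M [0.02 0.4  0.05] w 59.0
```

View pics/s10c.png

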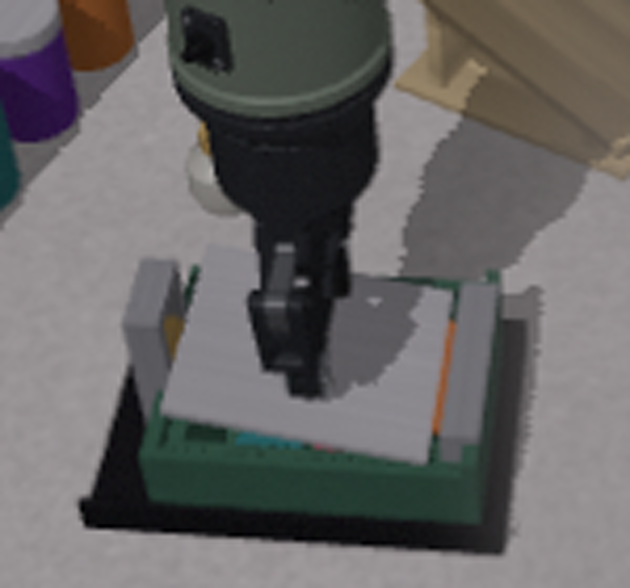

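servo_tool([
  {"dx": 1.2,"dy": 0.3,"dz": -2.2,"roll": 0},
  {"dx": 1.1,"dy": 0.3,"dz": -2.2,"roll": 0},
  {"dx": 1.0,"dy": 0.3,"dz": -2.2,"roll": 0},
  {"dx": 0,"dy": 0,"dz": 0,"roll": 0},
  {"dx": 0,"dy": 0,"dz": 0,"roll": 0},
  {"dx": 0,"dy": 0,"dz": 0,"roll": 0},
  {"dx": 0,"dy": 0,"dz": 0,"roll": 0},
  {"dx": 0,"dy": 0,"dz": 0,"roll": 0},
  {"dx": 0,"dy": 0,"dz": 0,"roll": 0},
  {"dx": 0,"dy": 0,"dz": 0,"roll": 0},
])

```text
time_s: 17.2
tcp_pos: [615.1, 149.7, 63.7]
eef_rot: [3.114, 0.413, 0.007]
force: [0.4, 0.3, 3.0]
width: 59.4
```

Run:
```python
from fit import *
st();snap('side','s11.png');crop('s11.png',200,200,350,340,4.2,'s11c.png')
```

```text
t 17.2 G in frame [-2.3  0.1] 86.7 tcp [615.1 149.7  63.7] yawerr -0.003 F [0.4 0.3 3. ] F frame [0.5 0.2 3. ] M [-0.    0.33  0.04] w 59.4
```

View pics/s11c.png

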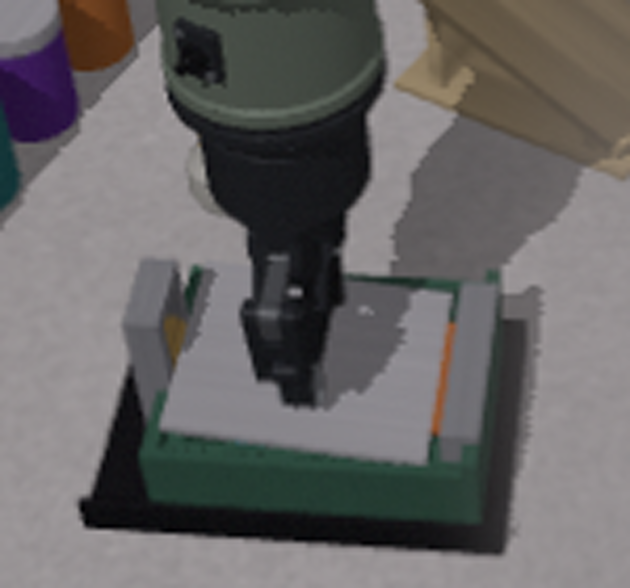

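servo_tool([
  {"dx": 0.8,"dy": 0.2,"dz": -2,"roll": 0},
  {"dx": 0.6,"dy": 0.1,"dz": -2,"roll": 0},
  {"dx": 0.4,"dy": 0.1,"dz": -1.5,"roll": 0},
  {"dx": 0,"dy": 0,"dz": 0,"roll": 0},
  {"dx": 0,"dy": 0,"dz": 0,"roll": 0},
  {"dx": 0,"dy": 0,"dz": 0,"roll": 0},
  {"dx": 0,"dy": 0,"dz": 0,"roll": 0},
  {"dx": 0,"dy": 0,"dz": 0,"roll": 0},
  {"dx": 0,"dy": 0,"dz": 0,"roll": 0},
  {"dx": 0,"dy": 0,"dz": 0,"roll": 0},
])

```text
time_s: 18.5
tcp_pos: [617.2, 150.2, 59.3]
eef_rot: [3.114, 0.413, 0.008]
force: [-1.2, -0.8, 4.5]
width: 59.6
```

Run:
```python
from fit import *
st()
```

```text
t 18.5 G in frame [-0.2  0.1] 82.3 tcp [617.2 150.2  59.3] yawerr -0.003 F [-1.2 -0.8  4.5] F frame [-1.4 -0.4  4.5] M [0.02 0.56 0.02] w 59.6
```

servo_tool([
  {"dx": 0.2,"dy": 0.1,"dz": -1.5,"roll": 0},
  {"dx": 0.2,"dy": 0,"dz": -1.5,"roll": 0},
  {"dx": 0,"dy": 0,"dz": -1,"roll": 0},
  {"dx": 0,"dy": 0,"dz": 0,"roll": 0},
  {"dx": 0,"dy": 0,"dz": 0,"roll": 0},
  {"dx": 0,"dy": 0,"dz": 0,"roll": 0},
  {"dx": 0,"dy": 0,"dz": 0,"roll": 0},
  {"dx": 0,"dy": 0,"dz": 0,"roll": 0},
  {"dx": 0,"dy": 0,"dz": 0,"roll": 0},
  {"dx": 0,"dy": 0,"dz": 0,"roll": 0},
])

```text
time_s: 19.75
tcp_pos: [618.4, 150.6, 56.2]
eef_rot: [3.114, 0.413, 0.011]
force: [-0.6, -0.6, 5.0]
width: 59.2
```

Run:
```python
from fit import *
st();snap('side','s12.png');crop('s12.png',200,200,350,340,4.2,'s12c.png')
```

```text
t 19.75 G in frame [1.  0.1] 79.2 tcp [618.4 150.6  56.2] yawerr -0.004 F [-0.6 -0.6  5. ] F frame [-0.8 -0.4  5. ] M [ 0.05  0.58 -0.05] w 59.2
```

View pics/s12c.png

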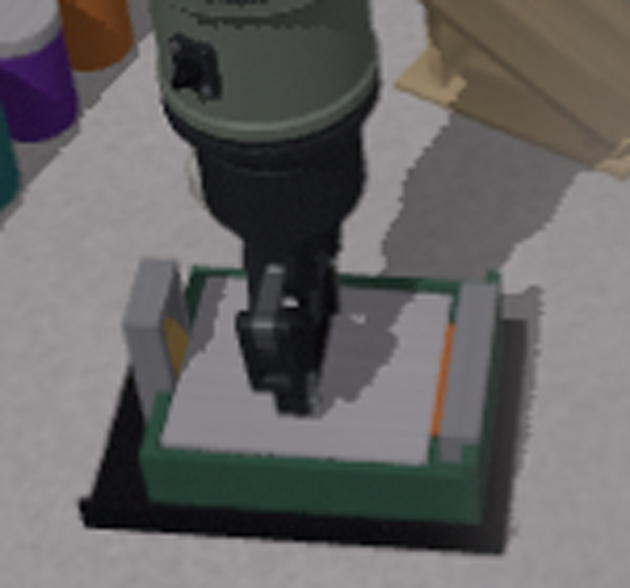

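servo_tool([
  {"dx": 0,"dy": 0,"dz": -1.2,"roll": 0},
  {"dx": 0,"dy": 0,"dz": -1.2,"roll": 0},
  {"dx": 0,"dy": 0,"dz": -1.2,"roll": 0},
  {"dx": 0,"dy": 0,"dz": 0,"roll": 0},
  {"dx": 0,"dy": 0,"dz": 0,"roll": 0},
  {"dx": 0,"dy": 0,"dz": 0,"roll": 0},
  {"dx": 0,"dy": 0,"dz": 0,"roll": 0},
  {"dx": 0,"dy": 0,"dz": 0,"roll": 0},
  {"dx": 0,"dy": 0,"dz": 0,"roll": 0},
  {"dx": 0,"dy": 0,"dz": 0,"roll": 0},
])

```text
time_s: 21.05
tcp_pos: [619.3, 150.8, 53.9]
eef_rot: [-3.114, -0.412, -0.014]
force: [-0.8, -0.8, 5.9]
width: 59.6
```

Run:
```python
from fit import *
st()
```

```text
t 21.05 G in frame [2.  0.1] 76.9 tcp [619.3 150.8  53.9] yawerr -0.004 F [-0.8 -0.8  5.9] F frame [-1.  -0.6  5.9] M [ 0.09  0.52 -0.01] w 59.6
```

Run:
```python
from fit import *
snap('side','s13.png');crop('s13.png',215,250,335,325,6.4,'s13c.png');snap('wrist','w13.png')
```

```text
(no output)
```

View pics/s13c.png

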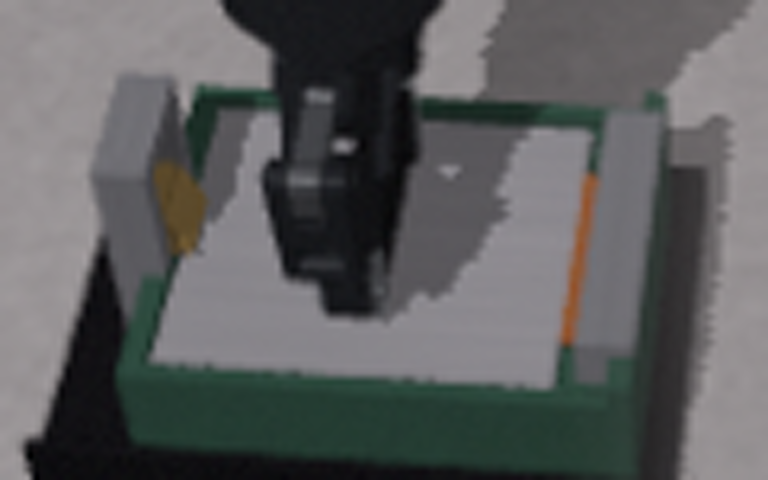

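View pics/w13.png

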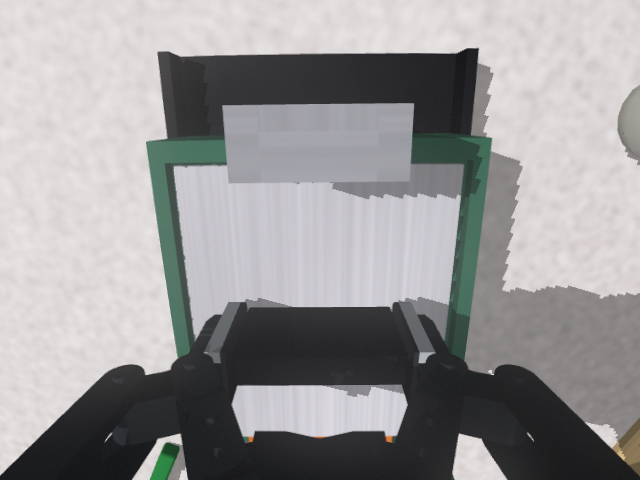

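servo_tool([
  {"dx": -0.3,"dy": -0.1,"dz": -1.2,"roll": 0},
  {"dx": -0.3,"dy": -0.1,"dz": -1.2,"roll": 0},
  {"dx": 0,"dy": 0,"dz": -1.2,"roll": 0},
  {"dx": 0,"dy": 0,"dz": -1.2,"roll": 0},
  {"dx": 0,"dy": 0,"dz": 0,"roll": 0},
  {"dx": 0,"dy": 0,"dz": 0,"roll": 0},
  {"dx": 0,"dy": 0,"dz": 0,"roll": 0},
  {"dx": 0,"dy": 0,"dz": 0,"roll": 0},
  {"dx": 0,"dy": 0,"dz": 0,"roll": 0},
  {"dx": 0,"dy": 0,"dz": 0,"roll": 0},
])

```text
time_s: 22.4
tcp_pos: [619.3, 150.8, 53.9]
eef_rot: [3.114, 0.412, 0.018]
force: [-0.6, -1.8, 5.7]
width: 59.4
```

Run:
```python
from fit import *
st();snap('side','s14.png');crop('s14.png',215,250,335,325,6.4,'s14c.png')
```

```text
t 22.4 G in frame [2.  0.1] 76.9 tcp [619.3 150.8  53.9] yawerr -0.004 F [-0.6 -1.8  5.7] F frame [-1.  -1.6  5.7] M [0.22 0.62 0.1 ] w 59.4
```

View pics/s14c.png

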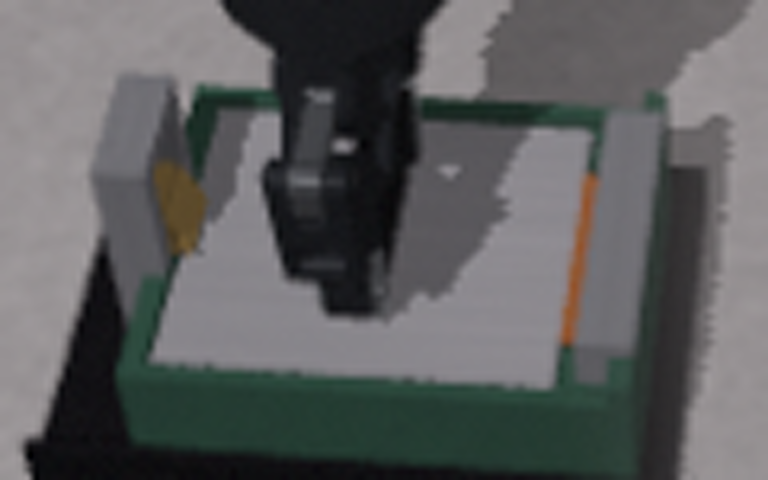

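Run:
```python
from fit import *
def P(f,l,o=(215,250),s=6.4):
    q=proj(f,Rz(BY)@np.array(l,float)+[*FC,0])[0]; return ((q-o+.5)*s-.5).round(0)
for sh in (0,2):
  for th in (0,.03):
    R=Ry(-th);T=np.array([-81+sh,0,50.])
    print(sh,th,[P('s14.png',R@np.array([x+81,y,4.])+T).tolist() for x,y in [(65,55),(-65,55),(65,-55),(-65,-55)]])
print('rim near',P('s14.png',(-70,57.5,56)),P('s14.png',(60,57.5,56)), 'nose tip', P('s14.png',(60.5,12,55.5)),P('s14.png',(60.5,-12,55.5)),P('s14.png',(67,12,72.5)),P('s14.png',(67,-12,72.5)))
crop('side0.png',215,250,335,325,6.4,'s00c.png')
```

```text
0 0 [[155.0, 360.0], [556.0, 385.0], [223.0, 107.0], [594.0, 128.0]]
0 0.03 [[153.0, 351.0], [556.0, 384.0], [222.0, 99.0], [595.0, 127.0]]
2 0 [[149.0, 359.0], [549.0, 385.0], [217.0, 107.0], [589.0, 127.0]]
2 0.03 [[147.0, 351.0], [550.0, 384.0], [216.0, 98.0], [589.0, 126.0]]
rim near [570. 389.] [167. 363.] nose tip [195. 254.] [210. 199.] [169. 220.] [184. 165.]
```

View pics/s00c.png

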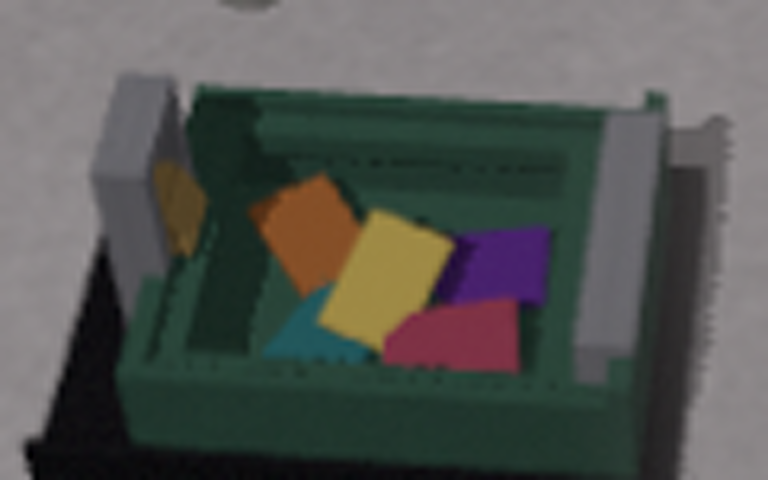

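servo_tool([
  {"dx": 0,"dy": 0,"dz": 0,"roll": 0},
  {"dx": 0,"dy": 0,"dz": 0,"roll": 0},
  {"dx": 0,"dy": 0,"dz": 0,"roll": 0},
  {"dx": 0,"dy": 0,"dz": 0,"roll": 0},
  {"dx": 0,"dy": 0,"dz": 0,"roll": 0},
  {"dx": 0,"dy": 0,"dz": 0,"roll": 0},
  {"dx": 0,"dy": 0,"dz": 0,"roll": 0},
  {"dx": 0,"dy": 0,"dz": 0,"roll": 0},
  {"dx": 0,"dy": 0,"dz": 0,"roll": 0},
  {"dx": 0,"dy": 0,"dz": 0,"roll": 0},
], fingers=1)

```text
time_s: 23.7
tcp_pos: [619.1, 150.8, 53.2]
eef_rot: [3.114, 0.412, 0.017]
force: [-0.9, -0.5, 0.3]
width: 85.5
```

servo_tool([
  {"dx": 0,"dy": 0,"dz": 5,"roll": 0},
  {"dx": 0,"dy": 0,"dz": 10,"roll": 0},
  {"dx": 0,"dy": 0,"dz": 20,"roll": 0},
  {"dx": 0,"dy": 0,"dz": 30,"roll": 0},
  {"dx": 0,"dy": 0,"dz": 40,"roll": 0},
  {"dx": -30,"dy": 0,"dz": 30,"roll": 0},
  {"dx": -30,"dy": 0,"dz": 10,"roll": 0},
  {"dx": -30,"dy": 0,"dz": 0,"roll": 0},
  {"dx": -10,"dy": 0,"dz": 0,"roll": 0},
  {"dx": 0,"dy": 0,"dz": 0,"roll": 0},
])

```text
time_s: 24.95
tcp_pos: [517.7, 151.1, 214.1]
eef_rot: [-3.113, -0.412, -0.032]
force: [-0.1, 0.6, 1.0]
width: 85.4
```

Run:
```python
from fit import *
st();snap('side','s15.png');crop('s15.png',215,250,335,325,6.4,'s15c.png');snap('wrist','w15.png');snap('top','t15.png')
```

```text
t 24.95 G in frame [-95.7  27.8] 237.1 tcp [517.7 151.1 214.1] yawerr -0.004 F [-0.1  0.6  1. ] F frame [0.1 0.6 1. ] M [ 0.   -0.   -0.02] w 85.4
```

View pics/s15c.png

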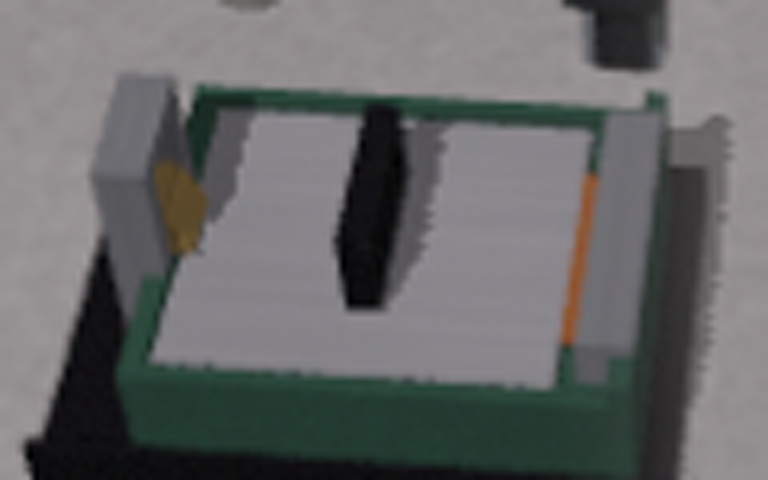

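View pics/w15.png

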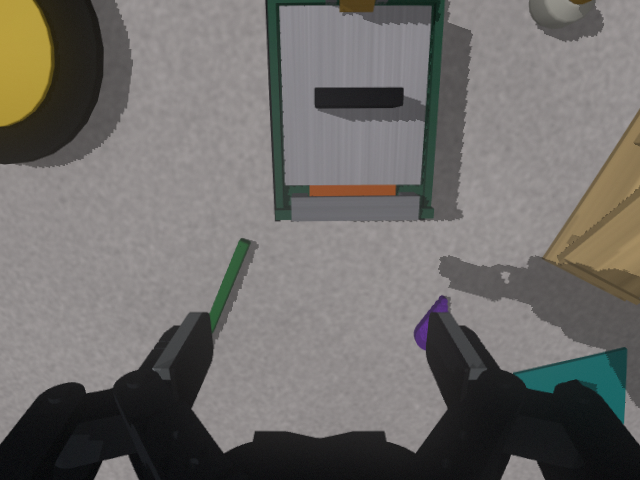

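View pics/t15.png

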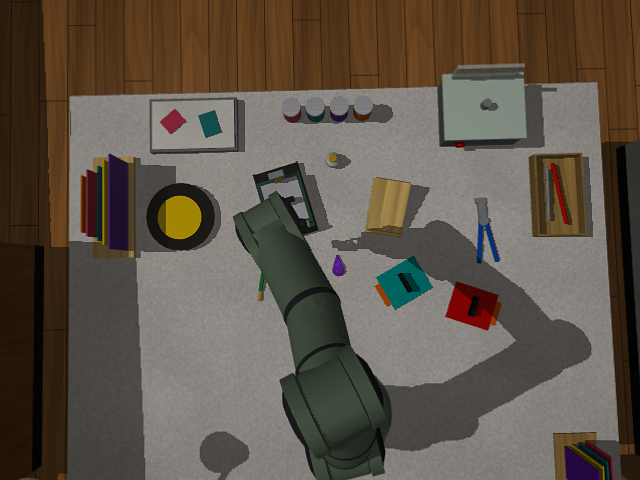

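Run:
```python
from fit import *
st(); print(arm.finish_job())
```

```text
t 25.1 G in frame [-95.2  27.6] 236.2 tcp [518.3 151.1 213.2] yawerr -0.005 F [-0.1 -0.3  0.5] F frame [-0.1 -0.3  0.5] M [-0.03  0.    0.01] w 85.2
the job is handed in; nothing more can be done
None
```

The box is closed and I handed the job in at about 25 s. The interface gives no verdict, so this rests on my own checks.

**What I did:** I gripped the aluminium lid by the ends of its rib, so it kept its tilt of about 25°. I slid the tongue under the lip until it touched the ledge (about 1.4 N). Then I swung the lid down in small steps, let go and backed the arm away.

**Last checks:**
- **Lid:** in the side picture its far corner is within about 2 enlarged-crop pixels (well under 1 mm) of where a flat, fully home lid should be, and the tongue is under the lip.
- **Catch:** the brass nose looks as far out as it was at the start, to within about 1 mm. I could not read its joint value.
- **Force:** the highest I read was about 6 N. I only saw readings at the end of each move.
- **Other things on the table:** the yellow disc, oil pot, plier and violet teardrop look unmoved in the top view. The cutter is partly hidden by the arm there, but it shows in the wrist view and I never went near it.

**One disagreement:** the last press ended about 1 mm lower and 2 mm further towards the catch than I had calculated. I think that was slip in the grip and the lid's free play, because pressing again did not move it.

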